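# Hold the purge key in its bayonet port

### The job

Take the purge key (the plug with the flat wing-bar grip) out of the parking rack and put it in the bayonet port with its two lugs in the two slots, push it down against the spring until it is fully home, and turn it a quarter turn clockwise (seen from above) to its stop. The port springs back when let go, so finish while still gripping the key, pressed fully home and turned to the stop. Leave the other two plugs in the rack and everything else on the deck where it is.

Things in the scene. Friction and masses are not known exactly. Their poses are not given: they have to be found in the camera images.
- key_grip (a point): The purge key, a white plug of about 120 g, upright in one of the rack's 3 holes (which one varies; centred in it; yaw within 0.7 rad of the rack's), resting on its collar. Point: on its axis, 55 mm above its foot, in its flat upright wing bar: 44 mm long (key x), 14 mm thick (key y: grasp across this), 32 to 72 mm above the foot. z up. Same after half a turn.
- key_foot (a point): The centre of the underside of the same key, same axes. Going up: 8.5 mm wide slot along x in the lowest 7 mm; two lugs to +x and -x (in line with the bar), 8 mm wide, 38 mm tip to tip, 7 to 13 mm up; stem 26 mm in diameter to 26 mm; collar 54 mm in diameter, 26 to 32 mm up; then the bar.
- port_mouth (a point): The bayonet port: a fixed aluminium and grey block 96 x 96 x 60 mm high. Point: centre of its mouth, in the top face; z up. The bore is 31 mm wide, with two 13 mm wide slots for the lugs reaching 22 mm from the centre to +x and -x, through a top ring 8 mm thick. Under the ring is room to turn. Same after half a turn.
- port_foot (a point): Centre of the sprung round foot in the bore, 12 mm below the mouth at rest, where the key's foot comes to rest. A blade on it along the port's x (21 mm long, 6 thick, 6 tall) enters the slot of the key's foot. Push on 12 mm to the stop: fully home, key_grip is then 31 mm above the mouth. The lugs come free of the ring after 9 mm; turn clockwise then.
- press (a joint): How far the sprung foot in the port is pressed down, m: 0 at rest, 0.012 fully home at the stop. 3 N at the start, 9 N fully home; springs back up.
- turn (a joint): How far the blade in the port has been turned clockwise seen from above, rad: 0 at rest, 1.35 at the stop (the quarter turn); the key has up to about 0.2 rad of play on the blade, so the key itself turns 1.35 to 1.55. Spring 0.02 N m at rest, 0.13 N m at the stop; springs back.
- rack: The fixed black parking rack, 80 mm (x) by 330 mm (y), 40 mm high, with three holes 44 mm wide at y = -110, 0 and +110 mm. Origin at the centre of its underside.
- round_plug_mid (a point): Bystander in the rack: a white plug like the key but with a round knob, 36 mm in diameter, 34 mm tall. The point is the knob's centre, 49 mm above its foot.
- square_plug_mid (a point): Bystander in the rack: a white plug like the key but with a square head 30 x 30 mm, 34 mm tall. The point is the head's centre, 49 mm above its foot.
- jar_mid (a point): Bystander: a loose capped jar, 38 mm in diameter, 45 mm high, standing by the port. The point is its centre.
- pot_mid (a point): Bystander: a loose capped pot, 32 mm in diameter, 50 mm high, standing by the rack. The point is its centre.
Things that resemble listed ones, but are neither listed nor needed, are in the scene too. Leave any green or pink look-alike of the part that bears key_grip alone. Leave any pink look-alike of the part that bears port_mouth alone.

How it is judged:
On the way:
1. the key is pushed down in the port, its lugs below the ring, and not yet turned (value of joint press above 0.008 m and value of joint turn below 0.5 rad and horizontal distance between key_grip and port_mouth below 0.008 m), for 0.05 s.
At the end, for the whole second after the job is handed in: The key is in the port, pressed at least 9.5 of the 12 mm and turned at least 1.15 of the 1.35 rad on the blade, its axis upright (0.12 rad) and within 8 mm of the port's, its bar across the slots, still, and the fingers grip it, through the last second (value of joint press above 0.0095 m and value of joint turn above 1.15 rad and horizontal distance between key_grip and port_mouth below 0.008 m and z of key_grip in the frame of port_mouth below 0.0345 m and angle between the x axis of key_grip and the x axis of port_mouth, either way round above 1.15 rad and angle between key_grip's own z axis and vertical below 0.12 rad and contact force between the fingers and key above 2 N and linear speed of key below 0.02 m/s); the arm keeps its last pose, push and grip.
It fails at once if one of the other plugs leaves its place in the rack (distance of any of round_plug_mid, square_plug_mid from where it was at the start of the episode above 0.02 m).
It fails at once if the jar or the pot is knocked away (distance of any of jar_mid, pot_mid from where it was at the start of the episode above 0.02 m).
It also fails if it takes over 45 s, if anything falls off the work surface, if the arm or the gripper's body presses on something with over 40 N, if the wrist force passes 120 N, or if a joint passes its speed limit or range.

### The arm

A 6-joint arm with a two-finger parallel gripper is mounted at the origin on the work surface. World frame = base frame: x ahead of the robot, y to its left, z up, the work surface at z = 0. Lengths are in m, angles in rad, forces in N, time in s.
With the tool pointing down it reaches from about 0.375 to 0.975 m from the base axis. Payload 3.8 kg.
Tool frame: the origin (TCP) lies at the very end of the fingers, on their centre line; the grasp point (between the pads) lies 19 mm behind it (bot.pinch_z is the distance from the TCP to the grasp point, in m); x points along the fingers, y is the direction in which the jaws open and shut, and the axes are right-handed (so a half turn about x gives the same grasp; the last joint's range is limited). The gripper opens to 85 mm and grips with 20 to 120 N. Pads are 22 mm wide; open, the fingers measure 114 mm over their backs; the gripper's body (76 mm by 85 mm) begins 54 mm behind the grasp point. The pads swing forward as they close: fully open they stand 13 mm farther back than shut.
Start: joints at [-1.38, 0.264, 1.604, -0, 1.274, -0.037], TCP at [0.152, -0.658, 0.231] pointing down, gripper open.
Joint ranges: [-2.63, 2.63], [-0.94, 2.18], [0.31, 2.57], [-1.31, 4.45], [0, 2.66], [-2.55, 2.55]. Speed limits (rad/s): [2.57, 2.57, 3.14, 3.14, 3.14, 3.14].

### API

Orientations are given as a rotation vector (axis times angle).
In Python, from workcell import monitor, imaging, finish_job, bot gives the robot as it stands.
- The arm moves only by the tool jog_arm, never from a script. Its argument "rows" is a list of rows, each a list of 7 numbers: the shift along the tool's x, y, z in m, then the turn, a rotation vector about the tool's x, y, z in rad, then the opening in per cent of the stroke, from 0 (shut) to 100 (fully open). A call has 1 to 20 rows; each row is the pose to reach, as a shift and turn from the pose measured when the call began, along the tool's axes at that moment; what a row does not reach only later rows make up. A row lasts 1/10 s, in which the tool goes at most 50 mm and 8.59 degrees, less where a joint would pass 70% of its speed; a pose out of reach is approached as far as the arm can. A call with a gripper value outside its range is refused whole. The fingers move at their own pace and stop on an object; "force" is the grip in N (left out, the last holds). Time passes only in rows, so rows that repeat a pose let the fingers close. It gives the time, the measured TCP pose, the force and the opening at its end, in the units of the state.
- monitor.read_state(): the state, without advancing time (a new reading comes with each control period).
- imaging.read_camera(name): name is "scene" or "top"; returns the picture (384x512x3 uint8, blue, green, red); there is no depth.
- imaging.camera_params(name): a dict with "fx", "fy", "cx", "cy" (pixels), "T" (4x4, takes a point from camera to world coordinates). Camera axes: x right, y down, z forward; pixel columns grow to the right and rows downward; lengths in m; the calibration is good to about 2 mm. A picture is of the moment at which its call begins. camera_params takes no time and is no camera call.
- finish_job(): hands the job in, once; it reports no verdict.
The state is a dict: "time": time; "q": joint angles; "joint_vel": joint speeds; "joint_torque": joint torques, N m; "tool_pos": TCP position; "tcp_rot": TCP orientation; "wrist_force": force on the tool from outside, world axes, zero at the start; "torque": the same for the moment, N m; "width": opening from 0.0 (shut) to 1.0 (fully open).
Only numpy, scipy, OpenCV 4.12 (cv2) and the standard library are available. Lean on these libraries where they do the work, as an engineer would, in place of code of your own. Each camera call takes 0.05 s, during which the arm holds its last target. There are 200 camera calls.

## Working session

There is one attempt and no reset: what is moved stays moved. The work goes in short steps, Python scripts to look and compute and a tool call to move; the robot and the scene stay as the last step left them, time stands still between calls to the robot, and variables do not carry over. Pictures are saved under pics/ and viewed, about 8 in all and at most 12, crops included, and the job is handed in when it is done.

Besides the shell and the picture viewer there is one more tool, called after "Request:" by a JSON object that holds its "name" and its "arguments". jog_arm: Moves the arm, as the interface text tells. Its arguments: {"type":"object","properties":{"rows":{"type":"array","items":{"type":"array","items":{"type":"number"}}},"force":{"type":"number"}},"required":["rows"]}

```bash
mkdir -p pics; ls; python3 - <<'E'
from workcell import monitor, imaging, bot
import cv2,numpy as np
for n in("scene","top"):
    im=imaging.read_camera(n); cv2.imwrite(f"pics/{n}0.png",im)
    p=imaging.camera_params(n); print(n,p["fx"],p["cx"],p["cy"]);print(np.round(p["T"],4))
print(monitor.read_state(),bot.pinch_z)
E
```

```text
pics
scene 468.5812551496187 257.4838758658241 189.6729818458072
[[ 0.752   0.3701 -0.5455  1.04  ]
 [ 0.659  -0.4014  0.6361 -0.6293]
 [ 0.0165 -0.8378 -0.5458  0.6065]
 [ 0.      0.      0.      1.    ]]
top 398.59346669075313 253.41595413622883 184.73434800447504
[[-0.0234 -0.9888  0.1474  0.3799]
 [-0.9996  0.0212 -0.0159  0.0067]
 [ 0.0126 -0.1477 -0.9889  0.9494]
 [ 0.      0.      0.      1.    ]]
{'time': 0.1, 'q': array([-1.37990277e+00,  2.64724903e-01,  1.60523055e+00, -1.98517372e-07,
        1.27372226e+00, -3.69218516e-02]), 'joint_vel': array([-1.26875164e-03, -1.42216610e-03, -2.79030709e-03,  3.68913760e-04,
       -1.13166290e-03, -6.10233211e-05]), 'joint_torque': array([ 6.91614787e-04, -5.16707826e+01, -3.68590343e+01, -1.63402194e-05,
        6.34375130e-03,  2.71636043e-05]), 'tool_pos': array([ 0.15230638, -0.65691073,  0.23005853]), 'tcp_rot': array([ 2.10153866,  0.2426405 , -2.10187829]), 'wrist_force': array([ 0.0762434 , -0.04778076, -0.02525933]), 'torque': array([0.03339833, 0.00654224, 0.02716396]), 'width': 0.9986987926640822} 0.0187
```

View pics/scene0.png

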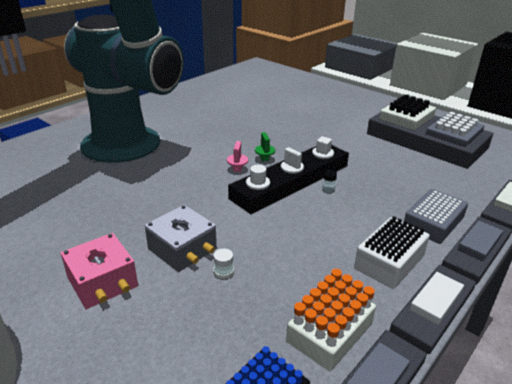

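View pics/top0.png

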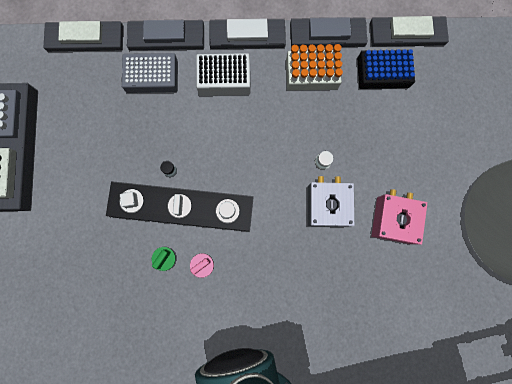

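The top view shows the white wing-bar key in the middle rack hole at about (179,205) and the white port at (332,204). The jar is at (325,158) and the pot at (168,168). Next I'll measure the key and port.

```bash
cat > h.py <<'E'
import numpy as np, cv2
from workcell import imaging
def ray(n,uv,z):
    p=imaging.camera_params(n);T=p["T"]
    d=T[:3,:3]@np.array([(uv[0]-p["cx"])/p["fx"],(uv[1]-p["cy"])/p["fy"],1.])
    return T[:3,3]+d*(z-T[2,3])/d[2]
def proj(n,P):
    p=imaging.camera_params(n);T=p["T"];c=T[:3,:3].T@(np.array(P)-T[:3,3])
    return np.array([p["fx"]*c[0]/c[2]+p["cx"],p["fy"]*c[1]/c[2]+p["cy"]])
E
python3 - <<'E'
from h import *
im=cv2.imread("pics/top0.png"); g=cv2.cvtColor(im,cv2.COLOR_BGR2GRAY)
a=cv2.resize(im[180:230,155:205],(400,400),interpolation=cv2.INTER_CUBIC)
b=cv2.resize(im[172:236,300:364],(400,400),interpolation=cv2.INTER_CUBIC)
cv2.imwrite("pics/crop1.png",np.hstack([a,b]))
# port top: light mask
m=np.zeros_like(g); m[172:236,300:364]=(g[172:236,300:364]>150)*255
c=max(cv2.findContours(m,0,2)[0],key=cv2.contourArea)
r=cv2.minAreaRect(c); print(r)
bx=cv2.boxPoints(r); W=np.array([ray("top",q,.06) for q in bx]); print(W.round(4),W.mean(0),[np.linalg.norm(W[i]-W[i-1]) for i in range(4)])
# mouth dark blob
m2=np.zeros_like(g); m2[190:218,318:347]=(g[190:218,318:347]<120)*255
c=max(cv2.findContours(m2,0,2)[0],key=cv2.contourArea);M=cv2.moments(c);print("mouth",cv2.boundingRect(c),ray("top",(M['m10']/M['m00'],M['m01']/M['m00']),.06))
# rack dark
m=np.zeros_like(g); m[175:240,95:262]=(g[175:240,95:262]<70)*255
c=max(cv2.findContours(m,0,2)[0],key=cv2.contourArea); r=cv2.minAreaRect(c);print(r)
W=np.array([ray("top",q,.04) for q in cv2.boxPoints(r)]);print(W.round(4),W.mean(0))
# collar
m=np.zeros_like(g); m[188:224,163:197]=(g[188:224,163:197]>110)*255
c=max(cv2.findContours(m,0,2)[0],key=cv2.contourArea); print(cv2.minEnclosingCircle(c),cv2.fitEllipse(c),ray("top",cv2.fitEllipse(c)[0],.046))
E
```

```text
((332.5, 200.5), (49.0, 43.0), 90.0)
[[ 0.5297 -0.1386  0.06  ]
 [ 0.5276 -0.2364  0.06  ]
 [ 0.4169 -0.2297  0.06  ]
 [ 0.4191 -0.1336  0.06  ]] [ 0.47332516 -0.18457436  0.06      ] [np.float64(0.11072127671914438), np.float64(0.09784659985634639), np.float64(0.11092733246409545), np.float64(0.09606724367516835)]
mouth (326, 194, 14, 20) [ 0.46520777 -0.18368439  0.06      ]
((179.05154418945312, 206.55833435058594), (144.3582305908203, 35.90548324584961), 6.03768253326416)
[[ 0.4491  0.3297  0.04  ]
 [ 0.531   0.3236  0.04  ]
 [ 0.4886 -0.0056  0.04  ]
 [ 0.4074  0.0048  0.04  ]] [0.46902586 0.16313539 0.04      ]
((179.14706420898438, 205.38235473632812), 12.114387512207031) ((179.13534545898438, 205.45816040039062), (23.079389572143555, 23.3215274810791), 35.070274353027344) [0.47065552 0.16186225 0.046     ]
```

View pics/crop1.png

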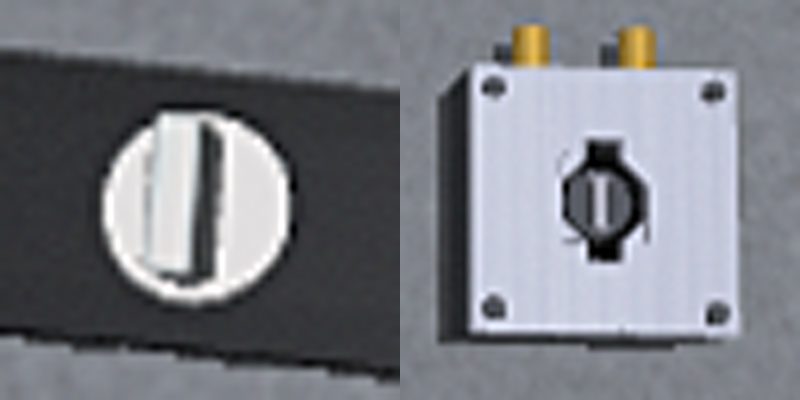

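```bash
python3 - <<'E'
from h import *
P=lambda a,z:ray("top",(300+a[0]/6.25-.42,172+a[1]/6.25-.42),z)
K=lambda a,z:ray("top",(155+a[0]/8-.44,180+a[1]/8-.44),z)
s=np.array([P(a,.06) for a in[(93,86),(312,91),(93,307),(317,313)]]);print(s.round(4),s.mean(0))
c=np.array([P(a,.06) for a in[(70,65),(340,70),(338,330),(70,333)]]);print(c.mean(0))
m=[P(a,.06) for a in[(203,142),(205,262)]];print(m,sum(m)/2)
for a,b in[(s[2],s[0]),(s[3],s[1]),(m[1],m[0])]:
    d=a*0+b-a;print("port yaw",np.arctan2(d[1],d[0]),np.hypot(d[0],d[1]))
for a,b in[(s[0],s[1]),(s[2],s[3])]:
    d=b-a;print("port yaw via y",np.arctan2(d[0],-d[1]),np.linalg.norm(d))
t,b=K((179,115),.086),K((169,270),.086);d=t-b
print("key",(t+b)/2,np.linalg.norm(d),np.arctan2(d[1],d[0]))
# contour of bar in 2 views: scene
im=cv2.imread("pics/scene0.png")
a=cv2.resize(im[135:185,265:315],(400,400),interpolation=cv2.INTER_CUBIC)
b=cv2.resize(im[200:270,140:210+30],(571,400),interpolation=cv2.INTER_CUBIC)[:, :400]
cv2.imwrite("pics/crop2.png",np.hstack([a,b]))
print(proj("scene",(.4707,.1619,.046)),proj("scene",(.4707,.1619,.086)),proj("scene",sum(m)/2))
E
```

```text
[[ 0.5081 -0.1455  0.06  ]
 [ 0.5046 -0.2248  0.06  ]
 [ 0.4285 -0.1418  0.06  ]
 [ 0.4245 -0.2218  0.06  ]] [ 0.46642126 -0.1834683   0.06      ]
[ 0.46643647 -0.18375969  0.06      ]
[array([ 0.48687519, -0.18426131,  0.06      ]), array([ 0.44360934, -0.18270293,  0.06      ])] [ 0.46524226 -0.18348212  0.06      ]
port yaw -0.04603104608619789 0.07975792567220573
port yaw -0.03673319589016845 0.08014201731805837
port yaw -0.03600315848738994 0.043293906760390265
port yaw via y -0.04454375717118977 0.07940274398034444
port yaw via y -0.04930664235982226 0.08014822387096883
key [0.47084564 0.16112137 0.086     ] 0.04223588939759839 -0.05893653782479961
[292.64649805 165.11646747] [293.62727713 150.32553842] [180.31505851 224.31986939]
```

View pics/crop2.png

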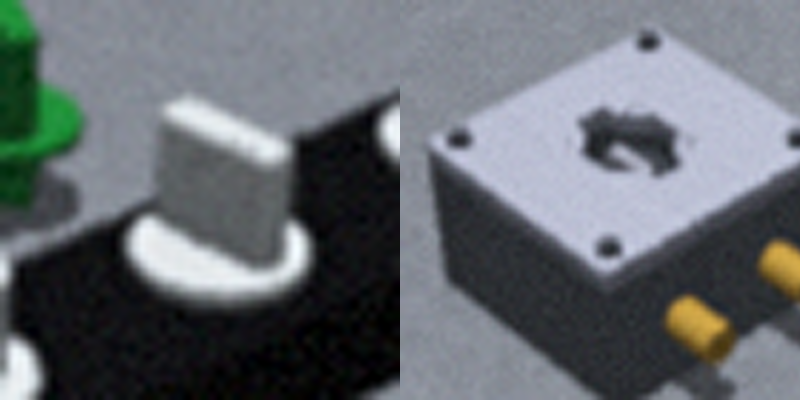

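Both views agree to about 1 px, with the key at (0.471, 0.1615) and yaw about -0.06, and the port at (0.466, -0.1835) and yaw about -0.043. Next I'll work out the tool-frame shifts.

```bash
cat >> h.py <<'E'
from workcell import monitor
from scipy.spatial.transform import Rotation as Ro
def info(target=None,jaw=None):
    s=monitor.read_state();R=Ro.from_rotvec(s["tcp_rot"]).as_matrix()
    a=np.arctan2(R[1,1],R[0,1])
    print("t",s["time"],"pos",s["tool_pos"].round(4),"xax",R[:,0].round(4),"jaw yaw",round(a,4),"q",s["q"].round(3),"F",s["wrist_force"].round(2),"M",s["torque"].round(3),"w",round(s["width"],3))
    if target is not None: print("shift tool",(R.T@(np.array(target)-s["tool_pos"])).round(4))
    if jaw is not None:
        d=(jaw-a+np.pi/2)%np.pi-np.pi/2; des=Ro.from_euler('z',d)*Ro.from_matrix(R)
        # also level the tool
        D=des.as_matrix(); x=np.array([0,0,-1.]); y=D[:,1]-x*(D[:,1]@x); y/=np.linalg.norm(y); D=np.c_[x,y,np.cross(x,y)]
        print("yaw change",d,"rotvec tool",Ro.from_matrix(R.T@D).as_rotvec().round(4))
E
python3 -c "
from h import *
info((.471,.1615,.15),np.pi/2-.06)"
```

```text
t 0.1 pos [ 0.1523 -0.6569  0.2301] xax [-4.e-04  2.e-03 -1.e+00] jaw yaw -1.343 q [-1.38   0.265  1.605 -0.     1.274 -0.037] F [ 0.08 -0.05 -0.03] M [0.033 0.007 0.027] w 0.999
shift tool [ 0.0816 -0.7251 -0.4953]
yaw change -0.28781555140058757 rotvec tool [2.878e-01 2.000e-04 2.100e-03]
```

Request:
{"name": "jog_arm", "arguments": {"rows": [[0,-0.029,-0.039,-0.143,0,0,100],[0,-0.058,-0.078,-0.286,0,0,100],[0,-0.087,-0.117,-0.429,0,0,100],[0,-0.116,-0.156,-0.572,0,0,100],[0,-0.145,-0.195,-0.715,0,0,100],[0,-0.174,-0.234,-0.858,0,0,100],[0,-0.203,-0.273,-1.0,0,0,100],[0,-0.232,-0.312,-1.143,0,0,100],[0,-0.261,-0.351,-1.286,0,0,100],[0,-0.29,-0.39,-1.429,0,0,100],[0,-0.319,-0.429,-1.572,0,0,100],[0,-0.364,-0.437,-1.715,0,0,100],[0,-0.409,-0.444,-1.858,0,0,100],[0,-0.454,-0.452,-2.0,0,0,100],[0,-0.499,-0.459,-2.143,0,0,100],[0,-0.544,-0.466,-2.286,0,0,100],[0,-0.589,-0.474,-2.429,0,0,100],[0,-0.634,-0.481,-2.572,0,0,100],[0,-0.679,-0.488,-2.715,0,0,100],[0,-0.724,-0.495,-2.855,0,0,100]]}}

```text
time: 2.1
tool_pos: [0.4702, 0.1619, 0.2313]
tcp_rot: [0.043, 1.571, -0.04]
wrist_force: [0.6, -0.5, -0.1]
width: 1.001
```

```bash
python3 -c "
from h import *
info((.471,.1615,.052),np.pi/2-.06)"
```

```text
t 2.1 pos [0.4702 0.1619 0.2313] xax [-6.0e-04  1.9e-03 -1.0e+00] jaw yaw 1.5179 q [ 0.28  -0.076  1.974  0.002  1.244 -1.238] F [ 0.57 -0.51 -0.09] M [ 0.01  -0.029  0.002] w 1.001
shift tool [ 0.1793 -0.0007  0.0009]
yaw change -0.007076276643229074 rotvec tool [ 0.0071 -0.0007 -0.0018]
```

Request:
{"name": "jog_arm", "arguments": {"rows": [[0.04,0,0.001,0.007,0,-0.002,100],[0.08,0,0.001,0.007,0,-0.002,100],[0.12,0,0.001,0.007,0,-0.002,100],[0.15,0,0.001,0.007,0,-0.002,100],[0.17,0,0.001,0.007,0,-0.002,100],[0.179,0,0.001,0.007,0,-0.002,100],[0.179,0,0.001,0.007,0,-0.002,100],[0.179,0,0.001,0.007,0,-0.002,40],[0.179,0,0.001,0.007,0,-0.002,20],[0.179,0,0.001,0.007,0,-0.002,0],[0.179,0,0.001,0.007,0,-0.002,0],[0.179,0,0.001,0.007,0,-0.002,0],[0.179,0,0.001,0.007,0,-0.002,0],[0.179,0,0.001,0.007,0,-0.002,0],[0.179,0,0.001,0.007,0,-0.002,0]], "force": 60}}

```text
time: 3.6
tool_pos: [0.4718, 0.1624, 0.0531]
tcp_rot: [0.047, 1.57, -0.047]
wrist_force: [-0.5, 0.2, 5.5]
width: 0.151
```

```bash
python3 -c "
from h import *
info((.471,.1615,.052),np.pi/2-.06)"
```

```text
t 3.6 pos [0.4718 0.1624 0.0531] xax [ 5.e-04  2.e-04 -1.e+00] jaw yaw 1.5109 q [ 0.282  0.119  2.137  0.     0.885 -1.229] F [-0.55  0.19  5.53] M [-0.017  0.068  0.013] w 0.151
shift tool [ 0.0011 -0.0009 -0.0007]
yaw change -0.00010312281403956902 rotvec tool [ 0.0001  0.0005 -0.0002]
```

Request:
{"name": "jog_arm", "arguments": {"rows": [[-0.01,0,0,0,0,0,0],[-0.03,0,0,0,0,0,0],[-0.05,0,0,0,0,0,0],[-0.08,0,0,0,0,0,0],[-0.1,0,0,0,0,0,0],[-0.1,0,0,0,0,0,0],[-0.1,0,0,0,0,0,0]]}}

```text
time: 4.3
tool_pos: [0.4715, 0.1623, 0.1529]
tcp_rot: [0.047, 1.57, -0.047]
wrist_force: [-0.1, 0.5, -2.8]
width: 0.155
```

```bash
python3 -c "
from h import *
info((.466,-.1835,.153),np.pi/2-.043)
im=imaging.read_camera('scene')
cv2.imwrite('pics/lift.png',cv2.resize(im[70:220,200:400],(800,600)))"
```

```text
t 4.3 pos [0.4715 0.1623 0.1529] xax [ 6.e-04  2.e-04 -1.e+00] jaw yaw 1.5109 q [ 0.281 -0.007  2.059  0.     1.089 -1.229] F [-0.13  0.53 -2.82] M [-0.011 -0.016  0.009] w 0.155
shift tool [-2.000e-04 -3.455e-01  1.520e-02]
yaw change 0.016870675557581816 rotvec tool [-0.0169  0.0006 -0.0002]
```

View pics/lift.png

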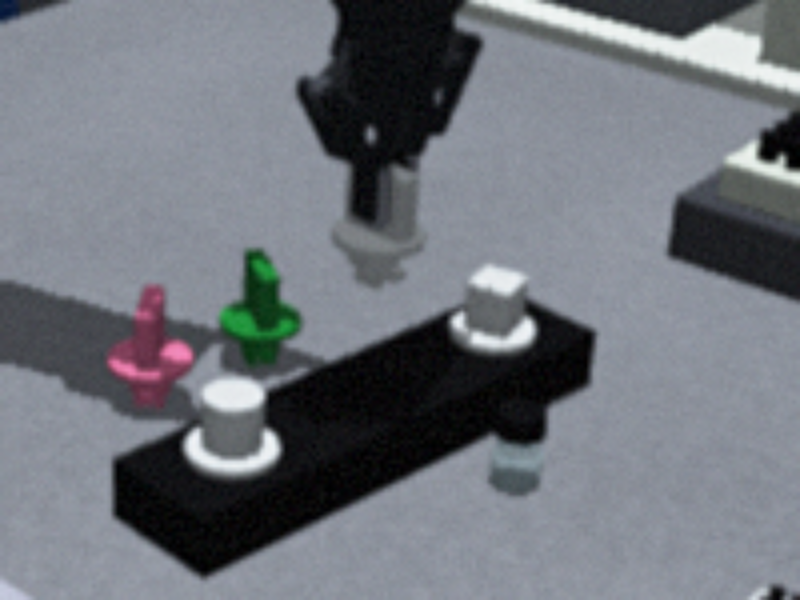

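The key is held upright, with its collar at about (379,237) in the crop, and both neighbours are in place. Next I'll check the key's offset in the grip, then go over the port.

```bash
python3 -c "
from h import *
print(proj('scene',(.4715,.1623,.1458)),'meas',200+378.5/4-.37)
for d in(-.005,.005): print(proj('scene',(.4715+d,.1623,.1458)))
p=ray('scene',(200+378.5/4-.37,70+237/4-.37),.1458);print(p)"
```

```text
[295.55558218 127.13144464] meas 294.255
[293.80842481 126.47904283]
[297.31171054 127.78719629]
[0.47489201 0.15302035 0.1458    ]
```

Request:
{"name": "jog_arm", "arguments": {"rows": [[-0.005,-0.03,0.001,0,0,0,0],[-0.005,-0.07,0.003,0,0,0,0],[-0.005,-0.11,0.005,-0.002,0,0,0],[-0.005,-0.15,0.007,-0.006,0,0,0],[-0.005,-0.19,0.009,-0.01,0,0,0],[-0.005,-0.23,0.011,-0.013,0,0,0],[-0.005,-0.27,0.013,-0.017,0,0,0],[-0.005,-0.3,0.014,-0.017,0,0,0],[-0.003,-0.325,0.015,-0.017,0,0,0],[0,-0.34,0.015,-0.017,0,0,0],[0,-0.3455,0.015,-0.017,0,0,0],[0,-0.3455,0.015,-0.017,0,0,0],[0,-0.3455,0.015,-0.017,0,0,0]]}}

```text
time: 5.65
tool_pos: [0.4647, -0.1827, 0.1515]
tcp_rot: [0.034, 1.573, -0.033]
wrist_force: [-0.9, 0.7, -2.0]
width: 0.156
```

```bash
python3 -c "
from h import *
info((.466,-.1835,.153),np.pi/2-.043)
im=imaging.read_camera('scene')
a=cv2.resize(im[150:270,110:270],(800,600))
cv2.imwrite('pics/over.png',a)"
```

```text
t 5.65 pos [ 0.4647 -0.1827  0.1515] xax [-2.3e-03  6.0e-04 -1.0e+00] jaw yaw 1.5284 q [-4.240e-01 -2.000e-03  2.057e+00 -0.000e+00  1.089e+00 -1.952e+00] F [-0.89  0.69 -1.98] M [ 0.021 -0.03   0.032] w 0.156
shift tool [-0.0015 -0.0007  0.0013]
yaw change -0.0005858461583232444 rotvec tool [ 0.0006 -0.0023 -0.0005]
```

View pics/over.png

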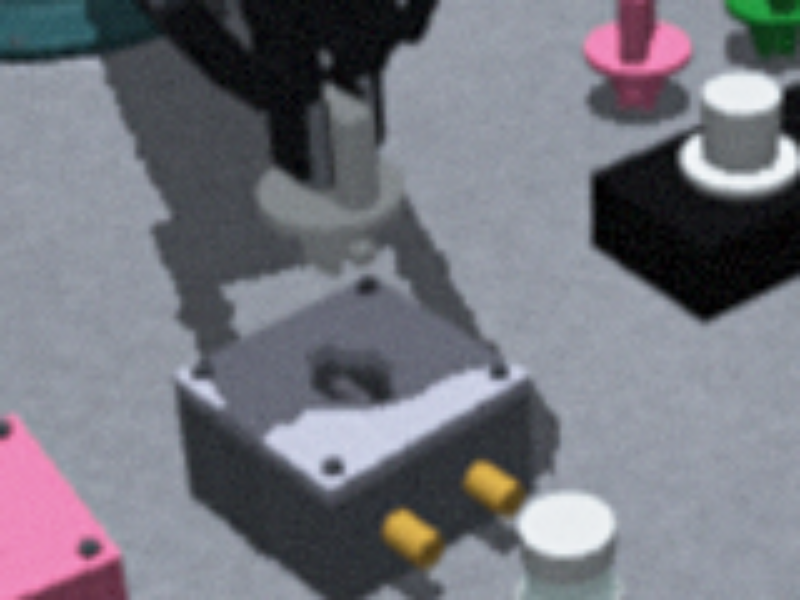

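```bash
python3 -c "
from h import *
P=monitor.read_state()['tool_pos']
print(P,proj('scene',(P[0],P[1],P[2]-.0391+.029)),'meas',110+329.5/5-.4)
print('mouth',proj('scene',(.466,-.1835,.06)),'meas',110+350/5-.4,150+375/5-.4)
im=imaging.read_camera('top')
a=cv2.resize(im[165:245,290:375],(680,640)[:2])[:600]
cv2.imwrite('pics/topover.png',a)"
```

```text
[ 0.4648997  -0.18264893  0.15174802] [177.2433714  188.20852745] meas 175.5
mouth [180.57060621 224.48691973] meas 179.6 224.6
```

View pics/topover.png

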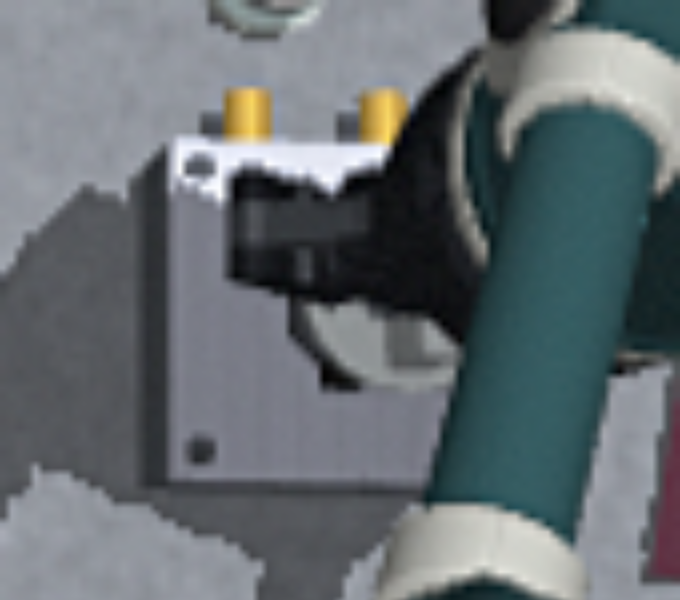

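```bash
python3 -c "
from h import *
info((.4672,-.1835,.101),np.pi/2-.043)"
```

```text
t 5.75 pos [ 0.465  -0.1826  0.1519] xax [-1.6e-03  1.0e-04 -1.0e+00] jaw yaw 1.5292 q [-4.240e-01 -2.000e-03  2.056e+00 -1.000e-03  1.089e+00 -1.953e+00] F [-0.37  0.05 -1.58] M [ 0.029  0.006 -0.004] w 0.153
shift tool [ 0.0509 -0.0008  0.0023]
yaw change -0.0014084624222181485 rotvec tool [ 0.0014 -0.0016 -0.    ]
```

Request:
{"name": "jog_arm", "arguments": {"rows": [[0.01,-0.001,0.001,0,-0.001,0,0],[0.025,-0.001,0.002,0,-0.001,0,0],[0.04,-0.001,0.002,0,-0.001,0,0],[0.051,-0.001,0.002,0,-0.001,0,0],[0.051,-0.001,0.002,0,-0.001,0,0],[0.051,-0.001,0.002,0,-0.001,0,0],[0.051,-0.001,0.002,0,-0.001,0,0],[0.051,-0.001,0.002,0,-0.001,0,0]]}}

```text
time: 6.55
tool_pos: [0.4676, -0.1841, 0.1018]
tcp_rot: [0.032, 1.569, -0.033]
wrist_force: [-0.1, 0.5, -2.0]
width: 0.159
```

```bash
python3 -c "
from h import *
info((.4672,-.1835,.0835),np.pi/2-.043)
im=imaging.read_camera('scene')
cv2.imwrite('pics/low.png',cv2.resize(im[180:255,130:230],(800,600),interpolation=cv2.INTER_CUBIC))"
```

```text
t 6.55 pos [ 0.4676 -0.1841  0.1018] xax [ 1.e-03 -7.e-04 -1.e+00] jaw yaw 1.5292 q [-0.424  0.059  2.096 -0.     0.985 -1.953] F [-0.06  0.52 -2.  ] M [-0.051  0.045  0.02 ] w 0.159
shift tool [ 0.0183  0.0006 -0.0005]
yaw change -0.0014178421863844104 rotvec tool [0.0014 0.0011 0.0007]
```

View pics/low.png

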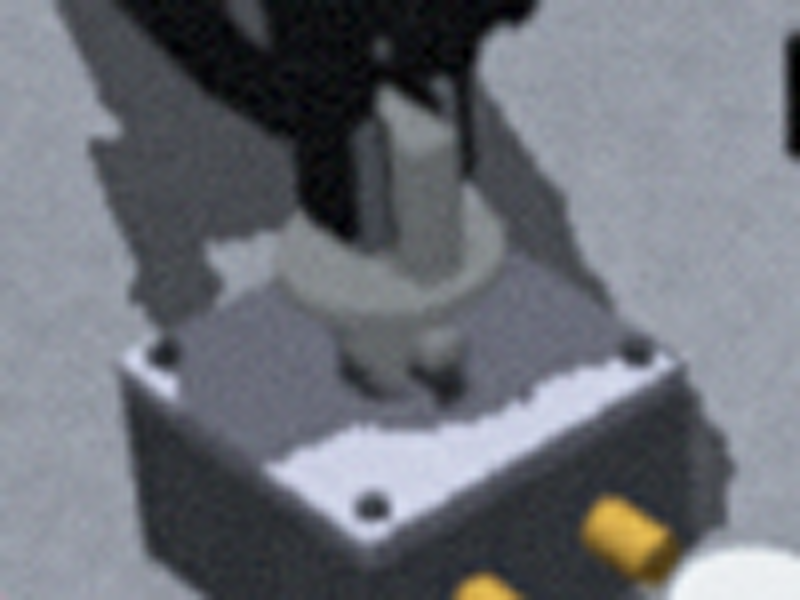

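The key is right above the mouth, with its lug pointing at the slot (435,350 in the crop). I'll lower it to the sprung foot.

Request:
{"name": "jog_arm", "arguments": {"rows": [[0.004,0.0004,-0.0004,0,0.001,0,0],[0.008,0.0004,-0.0004,0,0.001,0,0],[0.012,0.0004,-0.0004,0,0.001,0,0],[0.015,0.0004,-0.0004,0,0.001,0,0],[0.017,0.0004,-0.0004,0,0.001,0,0],[0.017,0.0004,-0.0004,0,0.001,0,0],[0.017,0.0004,-0.0004,0,0.001,0,0]]}}

```text
time: 7.3
tool_pos: [0.4669, -0.1835, 0.0848]
tcp_rot: [0.032, 1.571, -0.033]
wrist_force: [-1.3, 1.7, 2.4]
width: 0.152
```

```bash
python3 -c "
from h import *
info((.4672,-.1835,.0755),np.pi/2-.043)"
```

```text
t 7.3 pos [ 0.4669 -0.1835  0.0848] xax [-8.e-04 -3.e-04 -1.e+00] jaw yaw 1.5291 q [-4.240e-01  8.000e-02  2.110e+00 -1.000e-03  9.520e-01 -1.952e+00] F [-1.27  1.68  2.44] M [0.179 0.376 0.029] w 0.152
shift tool [0.0093 0.0001 0.0003]
yaw change -0.0013489276645191062 rotvec tool [ 0.0013 -0.0008  0.0003]
```

Request:
{"name": "jog_arm", "arguments": {"rows": [[0.002,0,0,0,0,0,0],[0.004,0,0,0,0,0,0],[0.006,0,0,0,0,0,0],[0.008,0,0,0,0,0,0],[0.0095,0,0,0,0,0,0],[0.0105,0,0,0,0,0,0],[0.0105,0,0,0,0,0,0],[0.0105,0,0,0,0,0,0]]}}

```text
time: 8.1
tool_pos: [0.4672, -0.1837, 0.075]
tcp_rot: [0.032, 1.571, -0.033]
wrist_force: [-2.1, 2.2, 7.7]
width: 0.153
```

```bash
python3 -c "
from h import *
info((.4672,-.1835,.0745),np.pi/2-.043)
im=imaging.read_camera('scene')
cv2.imwrite('pics/pressed.png',cv2.resize(im[180:255,130:230],(800,600),interpolation=cv2.INTER_CUBIC))"
```

```text
t 8.1 pos [ 0.4672 -0.1837  0.075 ] xax [-4.e-04 -5.e-04 -1.e+00] jaw yaw 1.5292 q [-4.240e-01  9.400e-02  2.116e+00 -1.000e-03  9.320e-01 -1.952e+00] F [-2.15  2.2   7.71] M [0.266 0.684 0.017] w 0.153
shift tool [ 0.0005  0.0002 -0.    ]
yaw change -0.0013641040634932988 rotvec tool [ 0.0014 -0.0004  0.0005]
```

View pics/pressed.png

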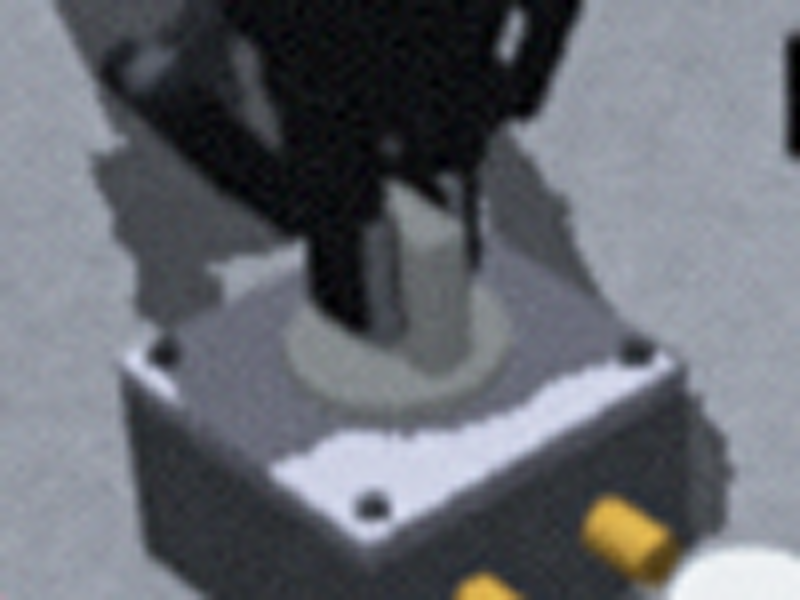

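Pressed: the collar sits just above the port's top face, and the spring force is about 9.7 N above the free reading. I'll push slightly further, then turn clockwise, which is +x about the tool.

Request:
{"name": "jog_arm", "arguments": {"rows": [[0.001,0,0,0,0,0,0],[0.0015,0,0,0,0,0,0],[0.0015,0,0,0,0,0,0],[0.0015,0,0,0.1,0,0,0],[0.0015,0,0,0.2,0,0,0],[0.0015,0,0,0.3,0,0,0],[0.0015,0,0,0.4,0,0,0]], "force": 80}}

```text
time: 8.85
tool_pos: [0.4678, -0.1843, 0.0751]
tcp_rot: [0.348, 1.541, -0.35]
wrist_force: [-4.4, 0.2, 10.8]
width: 0.155
```

```bash
python3 -c "
from h import *
info((.4672,-.1835,.0745))"
```

```text
t 8.85 pos [ 0.4678 -0.1843  0.0751] xax [ 7.0e-04 -1.7e-03 -1.0e+00] jaw yaw 1.1255 q [-4.240e-01  9.400e-02  2.116e+00 -2.000e-03  9.310e-01 -1.548e+00] F [-4.41  0.16 10.83] M [0.119 0.768 0.047] w 0.155
shift tool [ 0.0006  0.0005 -0.0009]
```

Request:
{"name": "jog_arm", "arguments": {"rows": [[0.0015,0.0003,-0.0005,0.1,0,0,0],[0.0015,0.0003,-0.0005,0.2,0,0,0],[0.0015,0.0003,-0.0005,0.3,0,0,0],[0.0015,0.0003,-0.0005,0.4,0,0,0],[0.0015,0.0003,-0.0005,0.5,0,0,0],[0.0015,0.0003,-0.0005,0.6,0,0,0],[0.0015,0.0003,-0.0005,0.7,0,0,0],[0.0015,0.0003,-0.0005,0.8,0,0,0],[0.0015,0.0003,-0.0005,0.9,0,0,0],[0.0015,0.0003,-0.0005,0.9,0,0,0]]}}

```text
time: 9.85
tool_pos: [0.4669, -0.1856, 0.075]
tcp_rot: [1.038, 1.305, -1.045]
wrist_force: [-8.2, -3.6, 14.0]
width: 0.152
```

```bash
python3 -c "
from h import *
info((.4672,-.1835,.0745))"
```

```text
t 9.85 pos [ 0.4669 -0.1856  0.075 ] xax [-0.001  -0.0049 -1.    ] jaw yaw 0.2251 q [-0.425  0.094  2.116 -0.006  0.931 -0.646] F [-8.24 -3.63 14.  ] M [-0.695  1.681  0.215] w 0.152
shift tool [ 0.0005  0.0008 -0.002 ]
```

Request:
{"name": "jog_arm", "arguments": {"rows": [[0.0015,-0.0007,-0.0008,0.05,0,0,0],[0.0015,-0.0007,-0.0008,0.1,0,0,0],[0.0015,-0.0007,-0.0008,0.15,0,0,0],[0.0015,-0.0007,-0.0008,0.2,0,0,0],[0.0015,-0.0007,-0.0008,0.2,0,0,0]]}}

```text
time: 10.35
tool_pos: [0.4661, -0.1858, 0.075]
tcp_rot: [1.185, 1.217, -1.195]
wrist_force: [-5.9, 0.2, 13.9]
width: 0.155
```

```bash
python3 -c "
from h import *
info((.466,-.1848,.0745),-.043)"
```

```text
t 10.35 pos [ 0.4661 -0.1858  0.075 ] xax [-0.0012 -0.0065 -1.    ] jaw yaw 0.0249 q [-0.425  0.092  2.118 -0.008  0.93  -0.445] F [-5.94  0.23 13.92] M [0.032 1.304 0.13 ] w 0.155
shift tool [ 0.0005 -0.0001 -0.0011]
yaw change -0.06794556719682632 rotvec tool [0.0679 0.0065 0.0011]
```

Request:
{"name": "jog_arm", "arguments": {"rows": [[0.0015,0,-0.001,0.04,0.005,0,0],[0.0015,0,-0.001,0.08,0.005,0,0],[0.0015,0,-0.001,0.08,0.005,0,0],[0.0015,0,-0.001,0.08,0.005,0,0]]}}

```text
time: 10.75
tool_pos: [0.4659, -0.186, 0.075]
tcp_rot: [1.245, 1.182, -1.252]
wrist_force: [-6.7, -1.1, 13.6]
width: 0.153
```

```bash
python3 -c "
from h import *
info((.466,-.1848,.0745),-.043)
im=imaging.read_camera('scene')
cv2.imwrite('pics/turned.png',cv2.resize(im[180:255,130:230],(800,600),interpolation=cv2.INTER_CUBIC))"
```

```text
t 10.75 pos [ 0.4659 -0.186   0.075 ] xax [-0.0018 -0.0035 -1.    ] jaw yaw -0.0538 q [-0.427  0.093  2.117 -0.005  0.932 -0.37 ] F [-6.66 -1.07 13.62] M [-0.212  1.449  0.178] w 0.153
shift tool [ 0.0005  0.     -0.0012]
yaw change 0.010846289299869971 rotvec tool [-0.0108  0.0036  0.0016]
```

View pics/turned.png

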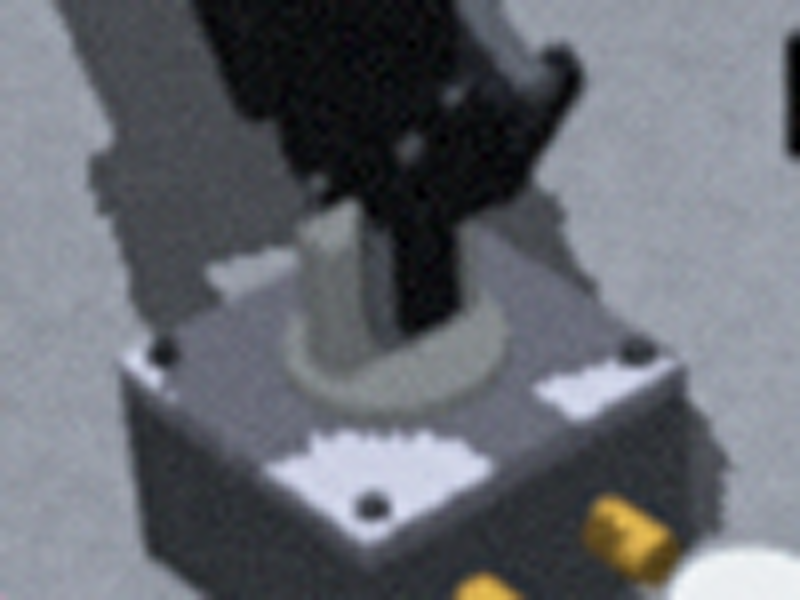

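The bar now lies across the slots and the collar is flat in the same place. I'll turn a little more to confirm the stop.

Request:
{"name": "jog_arm", "arguments": {"rows": [[0.0015,0,-0.0005,0.05,0.003,0,0],[0.0015,0,-0.0005,0.1,0.003,0,0],[0.0015,0,-0.0005,0.1,0.003,0,0],[0.0015,0,-0.0005,0.1,0.003,0,0],[0.0015,0,-0.0005,0.1,0.003,0,0]]}}

```text
time: 11.3
tool_pos: [0.4656, -0.1862, 0.075]
tcp_rot: [1.317, 1.134, -1.323]
wrist_force: [-6.9, 0.4, 14.3]
width: 0.146
```

```bash
python3 -c "
from h import *
info((.466,-.1848,.0745),-.043)"
```

```text
t 11.3 pos [ 0.4656 -0.1862  0.075 ] xax [-0.0027 -0.0021 -1.    ] jaw yaw -0.1516 q [-0.428  0.094  2.116 -0.004  0.933 -0.274] F [-6.93  0.39 14.32] M [0.052 1.402 0.533] w 0.146
shift tool [ 0.0005  0.0002 -0.0015]
yaw change 0.10864662168514916 rotvec tool [-0.1086  0.0023  0.0025]
```

The yaw torque jumped to 0.53 N m against a 0.13 N m spring, so the key is at its stop. The downward push is about 16 N against a 9 N spring, and z has stopped falling. I'll hand it in now, holding this target.

```bash
python3 -c "
from h import *
from workcell import finish_job
a=imaging.read_camera('top'); info()
o=cv2.imread('pics/top0.png')
for n,(x,y) in dict(jar=(325,158),pot=(168,168),square=(131,200),round=(228,210)).items():
    print(n,cv2.absdiff(a,o)[y-9:y+10,x-9:x+10].mean().round(1))
print(finish_job())"
```

```text
t 11.35 pos [ 0.4656 -0.1862  0.075 ] xax [-0.0027 -0.0021 -1.    ] jaw yaw -0.1517 q [-0.428  0.094  2.116 -0.004  0.933 -0.274] F [-7.04 -0.04 15.33] M [0.089 1.445 0.509] w 0.151
jar 20.7
pot 15.4
square 20.0
round 20.6
the job is handed in; nothing more can be done
None
```

I took the purge key from the middle rack hole, put it in the white port with its lugs in the slots, pressed it home and turned it clockwise to the stop. I handed in at 11.35 s, still gripping, pushing and turning; the job reports no verdict.

- **Pressed home:** the downward push was about 16 N against the 9 N spring. The tool stayed at z = 0.075 m even when commanded lower, so the key is at the bottom stop. I could not read the press joint directly.
- **Turned to the stop:** the gripper had turned about 1.68 rad. The turning torque jumped from 0.18 to 0.53 N m, well above the 0.13 N m spring, so the key is at its stop. I could not read the turn joint directly either.
- **Seating:** the last picture, taken just before the final 0.1 rad, showed the bar across the slots and the collar flat and centred. The tool tilt was under 0.004 rad.
- **Side force:** about 7 N remained at the end.
- **Other objects:** my last check on the jar, pot and two plugs was a before/after image difference, and it was inconclusive. All four patches differed by a similar amount (15–21 grey levels), which looks like a change in lighting or shadow, but I did not confirm it. The plugs looked undisturbed in the lift picture, and nothing in the forces suggested contact with any of them.

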